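# Dispense one coin cell and slide it onto the kit card that still lacks one

## Task

One of the two kit cards beside the coin-cell dispenser has no cell yet. Press the dispenser's red plunger fully home once and let it spring back, so that a single cell comes out, then slide that cell along the table with a fingertip until it lies inside the yellow circle of that card. Do not pick the cell up, and leave the hoops, the other kit's cell and the mug where they are.

Things in the scene. Friction and masses are not known exactly. Their poses are not given: they have to be found in the camera images.
- dispenser: Coin-cell dispenser, screwed to the table: 2 mm steel foot, blue guide (39 mm wide, 30 mm high, x = -62 to +15 mm), clear upright tube (30 mm wide, top at 60 mm, slit in front) with six stacked cells, red plunger knob at the back; foot ears 76 mm wide, 4 mm high, x = -62 to -18 mm. Origin: on the table under the tube's axis; x = the way the plunger is pushed and the cell comes out, z up.
- plunger (a joint): Plunger travel in m: 0 at rest, 0.034 fully home at its stop. About 2.5 N at first, 5 N at the end; springs back when let go. Fully home, its blade has pushed the bottom cell out onto the table. Once it is back, the next cell drops to the magazine floor, and another full press would eject that one too.
- outlet (a point): Middle of the edge where the magazine floor (2 mm above the table) ends, 15 mm in front of the tube's axis. The cell drops off here and comes to lie on the table with its centre about 18 mm further along the dispenser's x.
- plunger_face (a point): Centre of the flat outer face of the red plunger knob (26 mm across, 11 mm thick, on an 8 mm rod), 15 mm above the table; at rest 108 mm behind the tube's axis. Moves with the plunger, which is pushed along the dispenser's +x.
- cell: The bottom cell of the stack, the one to eject: steel coin cell, a flat disc 24.5 mm in diameter and 7.7 mm thick, 11 to 15 g. Origin: centre of its underside, z = its axis.
- next_cell: The cell directly above it in the magazine, same size; origin at the centre of its underside. It must stay in the magazine.
- kit_card: The kit card without a cell: thin printed card 190 x 110 mm, flat on the table (0.4 mm, nothing to catch on). Origin at its centre, x along its length. Its wooden hoop lies round (-42, 0) mm; the yellow circle is at (+50, 0) mm. It may be on either side of the dispenser.
- kit_circle (a point): Centre of the yellow printed circle (46 mm across, thin black rim) on kit_card, at table height: where the cell goes.
- kit_hoop: Wooden embroidery hoop on kit_card, 86 mm outside diameter, 9 mm high, with a small brass screw standing out to 50 mm from its centre; loose. Origin: centre of its underside.
- done_card: The other kit card, same print, already complete with hoop and cell. Origin at its centre.
- done_cell: The coin cell already lying in the yellow circle of done_card; loose, same size as cell. Leave it.
- done_hoop: Wooden hoop on done_card, same as kit_hoop; loose. Leave it.
- mug: White mug, 80 mm across, 92 mm high, standing off to the robot's left; loose. Origin: centre of its underside.
Not all that is in view belongs to the job. Leave any green, purple or turquoise look-alike of the dispenser alone.

How it is judged:
By the outcome, as a careful person would: the job done as asked, in the order asked, and still so for the second after the job is handed in, with the robot touching nothing.
It also fails if it takes over 51 s, if anything falls off the work surface, if the arm or the gripper's body presses on something with over 40 N, if the wrist force passes 120 N, or if a joint passes its speed limit or range.

## Robot

A 6-joint arm with a two-finger parallel gripper is mounted at the origin on the work surface. World frame = base frame: x ahead of the robot, y to its left, z up, the work surface at z = 0. Lengths are in mm, angles in rad, forces in N, time in s.
With the tool pointing down it reaches from about 325 to 775 mm from the base axis. Payload 5.5 kg.
Tool frame: the origin (TCP) lies at the very end of the fingers, on their centre line; the grasp point (between the pads) lies 19 mm behind it; z points along the fingers, y is the direction in which the jaws open and shut (so a half turn about z gives the same grasp; the last joint's range is limited). The gripper opens to 85 mm and grips with 20 to 120 N. Pads are 22 mm wide; open, the fingers measure 114 mm over their backs; the gripper's body (76 mm by 85 mm) begins 54 mm behind the grasp point. The pads swing forward as they close: fully open they stand 13 mm farther back than shut.
Start: joints at [1.07, 0.091, 1.231, -0, 1.82, -0.057], TCP at [257.631, 541.888, 231.275] pointing down, gripper open.
Joint ranges: [-2.87, 2.87], [-0.86, 2.18], [0.17, 2.46], [-1.51, 4.65], [0.06, 2.69], [-2.65, 2.65]. Speed limits (rad/s): [2.57, 2.57, 3.01, 3.14, 3.14, 3.14].

## Interface

Orientations are given as [roll, pitch, yaw] about the fixed x, y, z axes, in that order (R = Rz(yaw) Ry(pitch) Rx(roll)).
In Python, from plant import status, eyes, bot, finder gives the robot as it stands.
- The arm moves only by the tool step_arm, never from a script. Its argument "steps" is one flat list of numbers, 5 for each row, row after row: the shift along the tool's x, y, z in mm, then the turn about the tool's z in degrees, then the finger opening in mm, from 0 to 85.4. In form: [dx, dy, dz, twist, grip, dx, dy, dz, twist, grip, ...]. A call has 1 to 5 rows; each row shifts and turns the commanded pose from where the row before left it, along the tool's axes as they then stand; what a row does not reach is not made up. A row lasts 1/12 s, in which the tool goes at most 41.7 mm and 7.16 degrees, less where a joint would pass 70% of its speed; a pose out of reach is approached as far as the arm can. A call is refused whole if a number of a shift passes 41.7 or a number of a turn 7.16, either way. A call with a gripper value outside its range is refused whole. The fingers move at their own pace and stop on an object; "newtons" is the grip in N (left out, the last holds). Time passes only in rows, so rows that do not move let the fingers close. It gives the time, the measured TCP pose, the force and the opening at its end, in the units of the state.
- status.state(): the state, without advancing time (a new reading comes with each control period).
- eyes.capture(name): name is "scene" or "top" or "wrist"; returns a dict with "frame" (384x512x3 uint8, red, green, blue), "z_map" (384x512 float32, mm along the optical axis (not along the pixel's ray), 0 where there is no reading), "vertical_fov" (degrees; the focal length in pixels is half the picture's height over the tangent of half this angle, whatever the lens; pixels are square), "cx", "cy" (the principal point, pixels), "R" (3x3) and "t" (3): a world point X has camera coordinates R X + t; the wrist camera has in their place "mount" (4x4, takes a point from camera to tool coordinates, whose origin is the TCP and whose axes are the flange's). Camera axes: x right, y down, z forward; pixel columns grow to the right and rows downward; lengths in mm; the calibration is good to about 2 mm. A picture is of the moment at which its call begins: read the wrist's pose just before it.
- bot.sign_off(): hands the job in, once; it reports no verdict.
Trained networks look in the newest picture that a camera, given by its name, has taken for a name from the list of things; names that differ only in an ending like _2 or _b are one class to them, and where a whole thing is asked for, a point or a joint stands for the part that bears it (a point fixed in the world has none). Each returns a list of dicts, best first, with "conf" (0 to 1); they miss things now and then, are a little off and sometimes report something else, mostly with a low value. They report only what shows in the picture. A call takes as long as a camera call. They do not tell look-alikes from the thing itself.
- finder.recognise(name, camera): "bbox" ([left, top, right, bottom] in pixels, round what is visible of it).
- finder.outline_of(name, camera): "region" (384x512 bool, what is visible of it) and "bbox" ([left, top, right, bottom] in pixels, round what is visible of it).
- finder.landmark_of(name, camera): "location" ([column, row] in pixels: a listed point, or the origin of a listed thing).
The state is a dict: "time": time; "joint_pos": joint angles; "dq": joint speeds; "joint_efforts": joint torques, N m; "position": TCP position; "ee_rot": TCP orientation; "ft_force": force on the tool from outside, world axes, zero at the start; "wrist_torque": the same for the moment, N m; "grip_width": opening from 0.0 (shut) to 1.0 (fully open).
Only numpy, scipy, OpenCV 4.12 (cv2) and the standard library are available. Lean on these libraries where they do the work, as an engineer would, in place of code of your own. Each camera call takes 0.05 s, during which the arm holds its last target.

## Working session

There is one attempt and no reset: what is moved stays moved. The work goes in short steps, Python scripts to look and compute and a tool call to move; the robot and the scene stay as the last step left them, time stands still between calls to the robot, and variables do not carry over. Pictures are saved under pics/ and viewed, and the job is handed in when it is done.

Besides the shell and the picture viewer there is one more tool, called after ">>>" as name(argument=value, ...) on one line, values as JSON. step_arm: Moves the arm, as the interface text tells. Its arguments: {"type":"object","properties":{"steps":{"type":"array","items":{"type":"number"}},"newtons":{"type":"number"}},"required":["steps"]}

```bash
ls; mkdir -p pics; python3 - <<'E'
from plant import status, eyes, bot, finder
import cv2
s=status.state(); print(s)
for n in ["scene","top"]:
    c=eyes.capture(n); cv2.imwrite(f"pics/{n}0.png",c["frame"][:,:,::-1])
    print(n,c["vertical_fov"],c["cx"],c["cy"],c["R"],c["t"])
E
```

```text
pics
{'time': 0.0, 'joint_pos': array([ 1.07026075e+00,  9.18535563e-02,  1.23192723e+00,  1.25554537e-05,
        1.81980563e+00, -5.67113857e-02]), 'dq': array([-0.00048614,  0.00069413,  0.00181896,  0.00129439, -0.0006456 ,
       -0.00249982]), 'joint_efforts': array([ 2.79934584e-04, -4.58736813e+01, -4.18019915e+01, -8.16568172e-05,
        1.18414866e-02,  9.12078860e-06]), 'position': array([257.49892626, 541.60659839, 230.13070502]), 'ee_rot': array([-3.13960278e+00, -1.25163495e-04,  2.69777142e+00]), 'ft_force': array([0.31123741, 0.19227407, 0.18503936]), 'wrist_torque': array([-0.05038793,  0.04602135, -0.01388413]), 'grip_width': 0.996108416115788}
scene 57.548121611559 257.03150403858615 193.70244467109202 [[-0.03021616  0.99933426 -0.02044577]
 [ 0.65830598  0.00450419 -0.75273697]
 [-0.75214375 -0.03620439 -0.65800382]] [ -50.10766172 -307.52342349 1319.3695893 ]
top 48.53326078557511 256.06372279941127 187.36398057241618 [[-0.01053929 -0.99992612  0.00605698]
 [-0.99435086  0.00984035 -0.10568605]
 [ 0.10561864 -0.00713662 -0.9943811 ]] [  65.12480171  512.72866374 1152.36449433]
```

View pics/scene0.png

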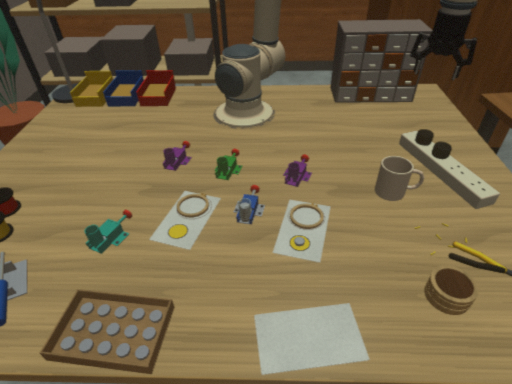

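View pics/top0.png

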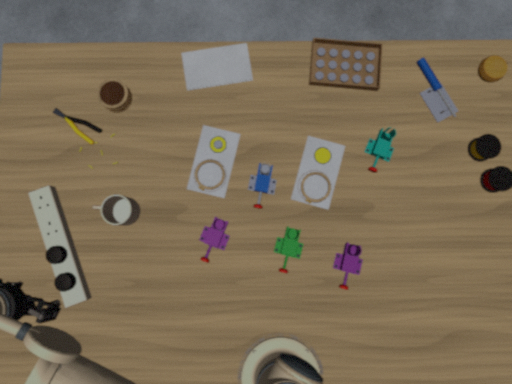

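```bash
cat > h.py <<'E'
from plant import status, eyes, bot, finder
import cv2, numpy as np
def ray(c,px,z=0.):
    f=c["frame"].shape[0]/2/np.tan(np.radians(c["vertical_fov"])/2)
    d=np.array([(px[0]-c["cx"])/f,(px[1]-c["cy"])/f,1.])
    R=np.array(c["R"]);t=np.array(c["t"])
    o=-R.T@t; w=R.T@d
    return o+w*(z-o[2])/w[2]
def proj(c,X):
    f=c["frame"].shape[0]/2/np.tan(np.radians(c["vertical_fov"])/2)
    p=np.array(c["R"])@np.array(X,float)+c["t"]
    return np.array([c["cx"]+f*p[0]/p[2],c["cy"]+f*p[1]/p[2]])
def wristcal(c,s):
    from scipy.spatial.transform import Rotation as Ro
    T=np.eye(4);T[:3,:3]=Ro.from_euler('xyz',s["ee_rot"]).as_matrix();T[:3,3]=s["position"]
    M=np.linalg.inv(T@np.array(c["mount"])); c["R"]=M[:3,:3];c["t"]=M[:3,3]; return c
E
python3 - <<'E'
from h import *
np.set_printoptions(precision=1,suppress=True)
zs=dict(outlet=2,plunger_face=15,kit_circle=0,kit_card=0,done_card=0,dispenser=0,done_cell=0,kit_hoop=0,done_hoop=0,mug=0)
for n in ["top","scene"]:
    c=eyes.capture(n)
    for k,z in zs.items():
        for r in finder.landmark_of(k,n)[:5]:
            if r["conf"]>.2: print(n,k,round(r["conf"],2),np.array(r["location"]),ray(c,r["location"],z)[:2])
    cv2.imwrite(f"pics/{n}1.png",cv2.resize(c["frame"][110:230,180:360] if n=="top" else c["frame"][140:270,140:340],None,fx=4,fy=4,interpolation=cv2.INTER_CUBIC)[:,:,::-1])
E
```

```text
top outlet 0.97 [387.6 132.4] [ 671.1 -319.8]
top outlet 0.89 [265.6 167.8] [571.7  32. ]
top outlet 0.75 [221.2 222.9] [416.9 158.4]
top outlet 0.75 [292.1 232.6] [387.7 -39.8]
top outlet 0.69 [352.5 246.4] [ 347.7 -207.7]
top plunger_face 0.66 [373.9 171.1] [ 557.4 -272.2]
top plunger_face 0.53 [205.  262.3] [309.3 202.1]
top plunger_face 0.51 [286.4 273.8] [275.7 -20.8]
top plunger_face 0.43 [343.3 288.1] [ 235.5 -175.6]
top plunger_face 0.42 [255.9 207.8] [457.4  60.9]
top kit_circle 0.72 [320.7 154.5] [ 608.9 -126.1]
top done_card 0.58 [214.7 158.9] [599.  176.8]
top dispenser 0.94 [264.8 172.7] [557.9  34.4]
top dispenser 0.86 [291.4 232.5] [388. -38.]
top dispenser 0.7 [220.1 224.4] [412.8 161.7]
top dispenser 0.64 [350.8 254. ] [ 326.7 -202.7]
top dispenser 0.56 [382.4 139.8] [ 650.  -304.6]
top done_cell 0.47 [218.5 144.6] [640.4 165.9]
top kit_hoop 0.55 [317.4 188.4] [ 511.6 -114.1]
top done_hoop 0.83 [209.9 172.8] [559.1 190.4]
top mug 0.65 [124.8 209.8] [456.4 429.4]
scene outlet 0.81 [222.5 176.9] [395.1 -38.9]
scene outlet 0.81 [ 97.7 250.6] [ 674.6 -304.1]
scene outlet
[... 372 characters left out ...]
9] [463.9  60.3]
scene kit_circle 0.92 [178.9 231.6] [ 610.4 -124.8]
scene kit_card 0.95 [187.2 217.8] [ 562.2 -112.9]
scene done_card 0.63 [302.5 228. ] [594.9 180.7]
scene dispenser 0.83 [173.4 166.3] [ 341.1 -195.6]
scene dispenser 0.82 [223.3 178.1] [398.2 -36.4]
scene dispenser 0.66 [242.6 218. ] [561.5  30.1]
scene dispenser 0.64 [292.6 180.2] [406.9 165. ]
scene dispenser 0.57 [ 94.  246.2] [ 659.7 -319.4]
scene done_cell 0.6 [297.9 240.1] [634.5 167.1]
scene done_cell 0.57 [191.1 206.9] [ 521.3 -109.8]
scene kit_hoop 0.62 [191.2 206.4] [ 519.4 -109.9]
scene done_hoop 0.88 [307.7 218.7] [562.4 196.1]
scene mug 0.73 [392.5 188.1] [440.5 440.4]
scene mug 0.23 [304.5 226.6] [590.1 186. ]
```

View pics/top1.png

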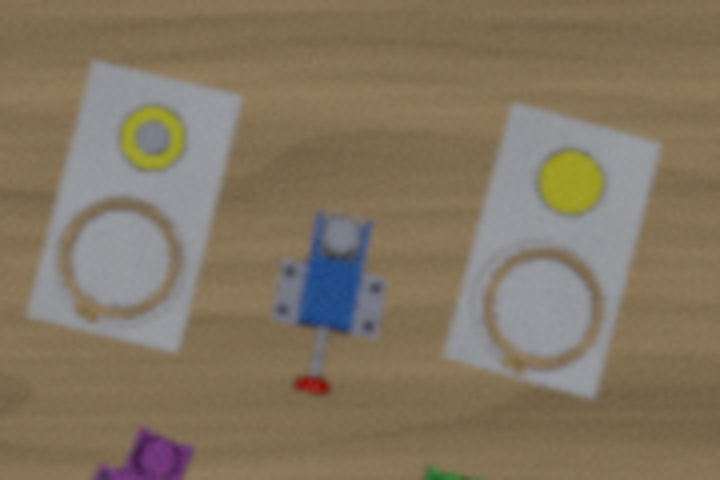

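View pics/scene1.png

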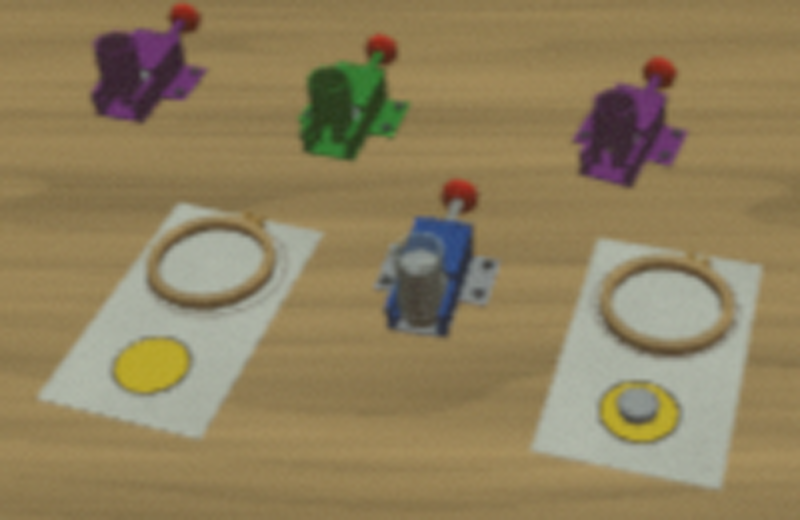

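```bash
cat >> h.py <<'E'
def plan(target,yaw=None,grip=0,maxs=40,n=None,maxt=7):
    """rows to go from now to target (world), yaw in rad"""
    s=status.state(); p=np.array(s["position"]); y=s["ee_rot"][2]
    dy=0 if yaw is None else (yaw-y+np.pi)%(2*np.pi)-np.pi
    d=np.array(target)-p
    tw=-np.degrees(dy)
    if n is None: n=max(1,int(np.ceil(np.linalg.norm(d)/maxs)),int(np.ceil(abs(tw)/maxt)))
    for i in range(n):
        a=y+dy*i/n
        X=np.array([np.cos(a),np.sin(a)]);Y=np.array([np.sin(a),-np.cos(a)])
        print([round(float(v),1) for v in (X@d[:2]/n,Y@d[:2]/n,-d[2]/n)]+[round(tw/n,2),grip])
E
python3 - <<'E'
from h import *
plan([425,70,200],-0.257+np.pi)
E
```

```text
[-27.2, -27.3, 2.4, np.float64(-0.82), 0]
[-26.8, -27.6, 2.4, np.float64(-0.82), 0]
[-26.4, -28.0, 2.4, np.float64(-0.82), 0]
[-26.0, -28.4, 2.4, np.float64(-0.82), 0]
[-25.6, -28.8, 2.4, np.float64(-0.82), 0]
[-25.2, -29.1, 2.4, np.float64(-0.82), 0]
[-24.8, -29.5, 2.4, np.float64(-0.82), 0]
[-24.3, -29.8, 2.4, np.float64(-0.82), 0]
[-23.9, -30.2, 2.4, np.float64(-0.82), 0]
[-23.5, -30.5, 2.4, np.float64(-0.82), 0]
[-23.0, -30.9, 2.4, np.float64(-0.82), 0]
[-22.6, -31.2, 2.4, np.float64(-0.82), 0]
[-22.1, -31.5, 2.4, np.float64(-0.82), 0]
```

>>> step_arm(steps=[-27,-27,2.4,-0.8,0,-27,-27.5,2.4,-0.8,0,-26,-28,2.4,-0.8,0,-26,-28.5,2.4,-0.8,0,-25.5,-29,2.4,-0.8,0])

```text
time: 1.62
position: [321.5, 359.1, 219.1]
ee_rot: [3.141, 0.0, 2.769]
ft_force: [1.3, -0.3, 0.7]
grip_width: 0.3
```

>>> step_arm(steps=[-25,-29,2.4,-0.8,0,-25,-29.5,2.4,-0.8,0,-24,-30,2.4,-0.8,0,-24,-30,2.4,-0.8,0,-23.5,-30.5,2.4,-0.8,0])

```text
time: 2.03
position: [385.3, 177.5, 207.5]
ee_rot: [3.141, 0.001, 2.839]
ft_force: [0.7, 0.6, 0.2]
grip_width: 0.004
```

>>> step_arm(steps=[-23,-31,2.4,-0.8,0,-22.5,-31,2.4,-0.8,0,-22,-31.5,2.4,-0.8,0,0,0,0,0,0,0,0,0,0,0])

```text
time: 2.45
position: [423.3, 68.6, 199.9]
ee_rot: [-3.142, -0.0, 2.874]
ft_force: [1.2, -0.1, 0.3]
grip_width: 0.002
```

```bash
python3 - <<'E'
from h import *
np.set_printoptions(precision=1,suppress=True)
s=status.state(); c=wristcal(eyes.capture("wrist"),s); print(s["time"],s["position"],s["ee_rot"],s["grip_width"])
cv2.imwrite("pics/w1.png",c["frame"][:,:,::-1])
print(c["R"],c["t"], -c["R"].T@c["t"])
zs=dict(outlet=2,plunger_face=15,dispenser=0)
for k,z in zs.items():
    for r in finder.landmark_of(k,"wrist")[:4]: print(k,round(r["conf"],2),np.array(r["location"]),ray(c,r["location"],z)[:2])
c=eyes.capture("scene");cv2.imwrite("pics/s2.png",c["frame"][:,:,::-1])
E
```

```text
2.45 [423.3  68.6 199.9] [-3.1 -0.   2.9] 0.001890073447176325
[[ 0.3  1.  -0. ]
 [ 0.9 -0.3  0.3]
 [ 0.3 -0.1 -1. ]] [-178.8 -401.6  244.9] [358.4  87.4 342.2]
outlet 0.64 [341.1 151.3] [428.  159.4]
outlet 0.63 [155.3 172.9] [397.8 -39.4]
plunger_face 0.88 [254.6 204.2] [456.6  56.1]
plunger_face 0.75 [138.   49.5] [280.1  -9.1]
plunger_face 0.68 [370.2  20.7] [313.8 206.6]
plunger_face 0.38 [ 25.  344.9] [ 555.8 -261.9]
dispenser 0.77 [153.9 160.3] [384.6 -36.8]
dispenser 0.65 [342.  134.8] [411.5 164.2]
```

View pics/w1.png

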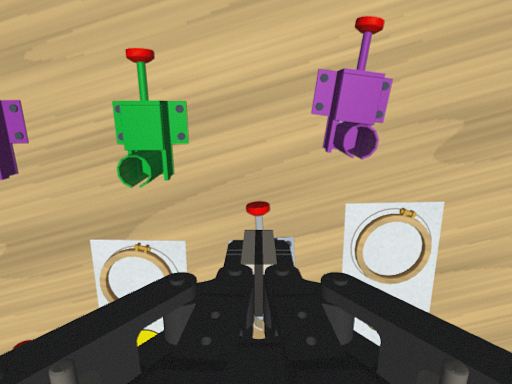

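```bash
python3 - <<'E'
from h import *
np.set_printoptions(precision=1,suppress=True)
c=eyes.capture("top"); f=c["frame"].astype(int)
m=(f[...,2]-f[...,0]>40)&(f[...,2]-f[...,1]>25)
m[:150]=0;m[215:]=0;m[:,:235]=0;m[:,300:]=0
v,u=np.nonzero(m); P=np.array([ray(c,(a,b),30)[:2] for a,b in zip(u,v)],np.float32)
(ctr,wh,an)=cv2.minAreaRect(P); print(len(P),ctr,wh,an, P.mean(0))
d=P-P.mean(0); w,V=np.linalg.eigh(d.T@d); print(np.degrees(np.arctan2(V[1,1],V[0,1])))
r=(f[...,0]-f[...,1]>60)&(f[...,0]-f[...,2]>60); r[:195]=0;r[215:]=0;r[:,:245]=0;r[:,272:]=0
v,u=np.nonzero(r);print(len(u),u.mean(),v.mean(),ray(c,(u.mean(),v.mean()),18))
# card corners, white outline & yellow
y=(f[...,0]>120)&(f[...,1]>110)&(f[...,2]<90); y[:,:300]=0;y[:,345:]=0;y[:140]=0;y[170:]=0
v,u=np.nonzero(y);print(len(u),ray(c,(u.mean(),v.mean()),0))
c=eyes.capture("scene");f=c["frame"].astype(int)
y=(f[...,0]>140)&(f[...,1]>120)&(f[...,2]<90); y[:,:160]=0;y[:,200:]=0;y[:215]=0;y[245:]=0
v,u=np.nonzero(y);print(len(u),ray(c,(u.mean(),v.mean()),0))
r=(f[...,0]-f[...,1]>60)&(f[...,0]-f[...,2]>60); r[:182]=0;r[200:]=0;r[:,:245]=0;r[:,272:]=0
v,u=np.nonzero(r);print(len(u),u.mean(),v.mean(),ray(c,(u.mean(),v.mean()),18))
plan([425,70,30])
E
```

```text
130 (548.8519287109375, 39.508583068847656) (37.151004791259766, 48.77959442138672) 79.03020477294922 [543.2  41.4]
113.64273
0 nan nan [nan nan nan]
285 [ 611.5 -136.1    0. ]
229 [ 607.1 -128.4    0. ]
29 254.55172413793105 186.79310344827587 [458.5  57.6  18. ]
[-0.5, -0.2, 34.0, np.float64(-0.0), 0]
[-0.5, -0.2, 34.0, np.float64(-0.0), 0]
[-0.5, -0.2, 34.0, np.float64(-0.0), 0]
[-0.5, -0.2, 34.0, np.float64(-0.0), 0]
[-0.5, -0.2, 34.0, np.float64(-0.0), 0]<stdin>:10: RuntimeWarning: Mean of empty slice.
  ret = ret.dtype.type(ret / rcount)
```

```bash
python3 - <<'E'
from h import *
np.set_printoptions(precision=1,suppress=True)
c=eyes.capture("top"); f=cv2.imread("pics/top0.png")[:,:,::-1].astype(int)
m=(f[...,2]-f[...,0]>25)&(f[...,2]-f[...,1]>15)
m[:150]=0;m[215:]=0;m[:,:235]=0;m[:,300:]=0
v,u=np.nonzero(m); P=np.array([ray(c,(a,b),30)[:2] for a,b in zip(u,v)],np.float32)
print(len(P),cv2.minAreaRect(P))
r=(f[...,0]-f[...,1]>40)&(f[...,0]-f[...,2]>40); r[:195]=0;r[215:]=0;r[:,:245]=0;r[:,272:]=0
v,u=np.nonzero(r);k=ray(c,(u.mean(),v.mean()),18);print(len(u),u.mean(),v.mean(),k)
# fine features from 4x crop
for n,(a,b),z in [("gl",(318,213),30),("gl2",(300,325),30),("gr",(370,225),30),("gr2",(350,333),30),("tube",(341,233),60),("el",(272,322),4),("er",(380,338),4),("fl",(280,262),4),("fr",(388,278),4),("circ",(571,181),0)]:
    print(n,ray(c,(180+(a-1.5)/4,110+(b-1.5)/4),z)[:2])
big=cv2.resize(f[150:215,230:300].astype(np.uint8),None,fx=9,fy=9,interpolation=cv2.INTER_CUBIC)
cv2.imwrite("pics/d.png",big[:,:,::-1])
E
```

```text
304 ((538.7647705078125, 40.47273254394531), (41.24795913696289, 74.9397201538086), 78.18421936035156)
35 257.9142857142857 205.97142857142856 [462.3  55.2  18. ]
gl [581.4  50.7]
gl2 [503.3  64. ]
gr [572.6  14.7]
gr2 [497.5  29.6]
tube [562.6  35.7]
el [508.2  83.6]
er [496.1   7.6]
fl [550.8  77.6]
fr [538.7   1.3]
circ [ 607.7 -130.9]
```

View pics/d.png

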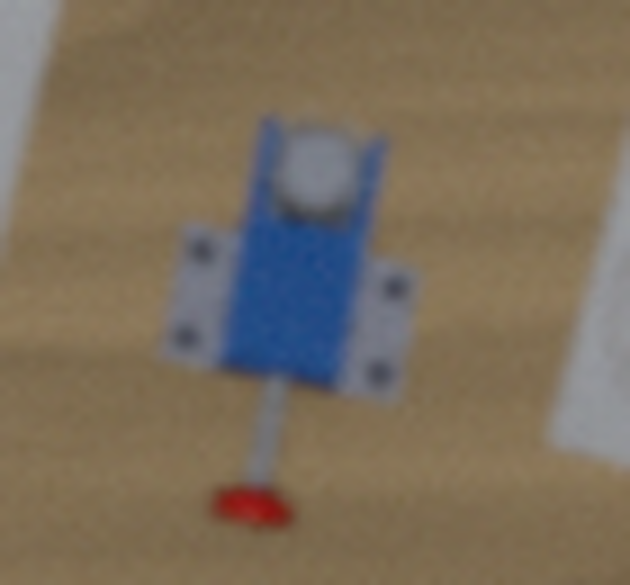

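```bash
python3 - <<'E'
from h import *
o=np.array([562,36]);d=np.array([np.cos(-.188),np.sin(-.188)])
p=o-135*d;print(p)
plan([p[0],p[1],9],np.pi-.188)
E
```

```text
[429.37870153  61.23075886]
[-1.8, -1.6, 38.2, np.float64(-0.83), 0]
[-1.7, -1.6, 38.2, np.float64(-0.83), 0]
[-1.7, -1.7, 38.2, np.float64(-0.83), 0]
[-1.7, -1.7, 38.2, np.float64(-0.83), 0]
[-1.7, -1.7, 38.2, np.float64(-0.83), 0]
```

>>> step_arm(steps=[-1.7,-1.6,38,-0.9,0,-1.7,-1.6,38,-0.9,0,-1.7,-1.7,38,-0.9,0,-1.7,-1.7,38,-0.9,0,-1.7,-1.7,38,-0.9,0])

```text
time: 3.27
position: [429.3, 60.8, 8.6]
ee_rot: [3.141, 0.001, 2.96]
ft_force: [-0.0, -0.4, -0.7]
grip_width: -0.003
```

>>> step_arm(steps=[0,0,0,0,0,0,0,0,0,0])

```text
time: 3.43
position: [427.8, 60.6, 8.8]
ee_rot: [-3.14, -0.005, 2.958]
ft_force: [-0.8, -0.8, 1.4]
grip_width: -0.003
```

```bash
python3 - <<'E'
from h import *
np.set_printoptions(precision=1,suppress=True)
s=status.state(); print(s["position"],s["ee_rot"],s["ft_force"])
c=wristcal(eyes.capture("wrist"),s);cv2.imwrite("pics/w2.png",c["frame"][:,:,::-1])
c=eyes.capture("scene");cv2.imwrite("pics/s3.png",cv2.resize(c["frame"][120:270,180:340],None,fx=4,fy=4)[:,:,::-1])
E
```

```text
[427.8  60.6   8.8] [-3.1 -0.   3. ] [-0.8 -0.8  1.4]
```

View pics/w2.png

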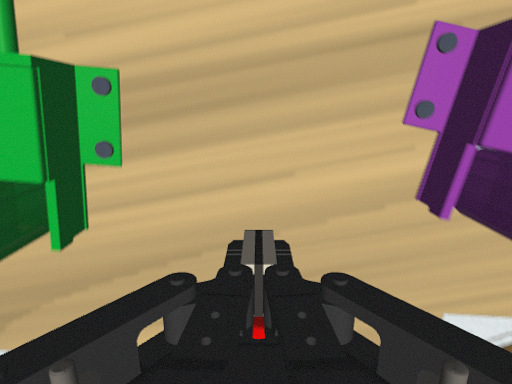

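View pics/s3.png

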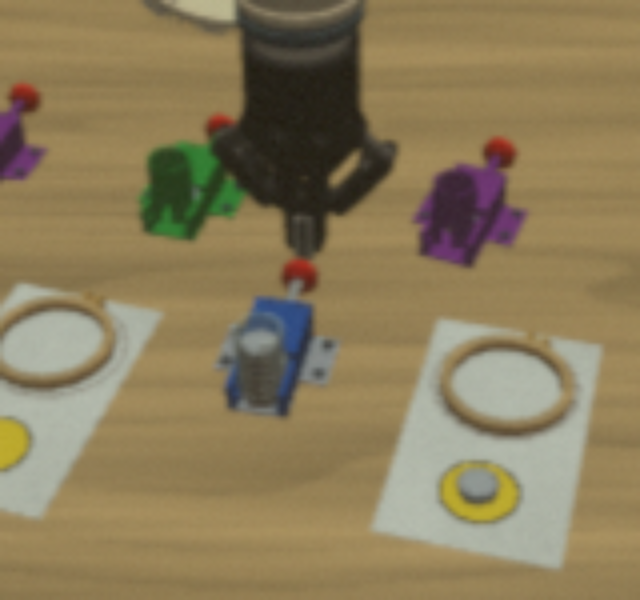

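>>> step_arm(steps=[-6,0,0,0,0,-6,0,0,0,0,-6,0,0,0,0,-6,0,0,0,0,-6,0,0,0,0])

```text
time: 3.95
position: [459.5, 54.8, 10.7]
ee_rot: [3.142, -0.001, 2.958]
ft_force: [-5.2, 1.6, 3.1]
grip_width: -0.004
```

>>> step_arm(steps=[-5,0,0,0,0,-5,0,0,0,0,-4,0,0,0,0,0,0,0,0,0])

```text
time: 4.28
position: [473.2, 52.0, 9.9]
ee_rot: [-3.141, -0.0, 2.958]
ft_force: [-3.9, -0.1, 3.0]
grip_width: -0.001
```

>>> step_arm(steps=[-3,0,0,0,0,-2,0,0,0,0,0,0,0,0,0])

```text
time: 4.53
position: [477.5, 51.2, 9.8]
ee_rot: [-3.141, -0.001, 2.958]
ft_force: [-3.7, -0.5, 1.6]
grip_width: 0.002
```

>>> step_arm(steps=[-2,0,0,0,0,-2,0,0,0,0,0,0,0,0,0])

```text
time: 4.78
position: [479.8, 50.7, 9.7]
ee_rot: [-3.141, -0.005, 2.958]
ft_force: [-11.3, -0.3, 5.7]
grip_width: 0.002
```

>>> step_arm(steps=[-2,0,0,0,0,0,0,0,0,0])

```text
time: 4.95
position: [479.8, 50.7, 9.6]
ee_rot: [-3.141, -0.009, 2.958]
ft_force: [-19.5, 2.0, 11.8]
grip_width: -0.001
```

```bash
python3 - <<'E'
from h import *
c=eyes.capture("scene");cv2.imwrite("pics/s4.png",cv2.resize(c["frame"][150:270,180:300],None,fx=5,fy=5)[:,:,::-1])
E
```

```text
(no output)
```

View pics/s4.png

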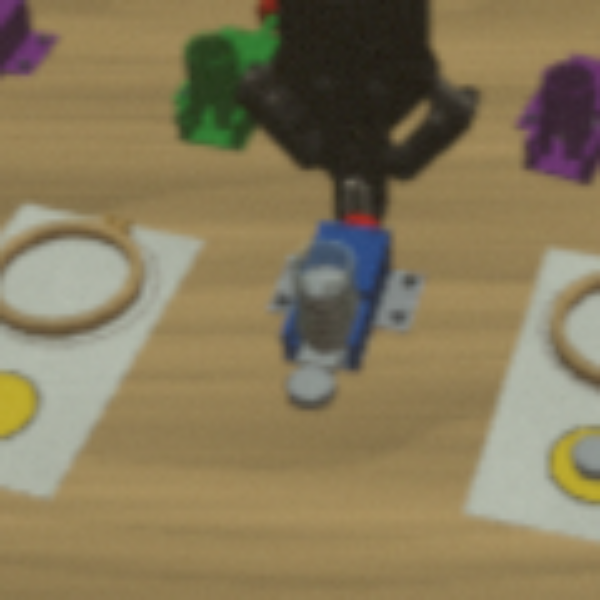

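The plunger is at its stop and the cell lies in front of the outlet, at about pixel (242,227). I'll back off along the axis.

>>> step_arm(steps=[8,0,0,0,0,12,0,0,0,0,15,0,0,0,0,15,0,0,0,0,15,0,0,0,0])

```text
time: 5.42
position: [419.7, 62.2, 10.0]
ee_rot: [3.141, 0.002, 2.958]
ft_force: [-0.5, 1.3, 0.4]
grip_width: -0.002
```

>>> step_arm(steps=[0,0,-35,0,0,0,0,-35,0,0,0,0,-35,0,0,0,0,0,0,0])

```text
time: 5.75
position: [423.5, 62.4, 123.2]
ee_rot: [3.138, 0.014, 2.958]
ft_force: [0.3, 0.2, 0.8]
grip_width: -0.003
```

```bash
python3 - <<'E'
from h import *
np.set_printoptions(precision=1,suppress=True)
for n in ["top","scene"]:
    c=eyes.capture(n);cv2.imwrite(f"pics/{n}5.png",cv2.resize(c["frame"][150:270,150:310] if n=="scene" else c["frame"][120:220,190:350],None,fx=5,fy=5)[:,:,::-1])
    for k in ["cell","plunger_face"]:
        for r in finder.landmark_of(k,n)[:6]: print(n,k,round(r["conf"],2),np.array(r["location"]),ray(c,r["location"],0 if k=="cell" else 15)[:2])
E
```

```text
top cell 0.59 [316.6 186.9] [ 515.9 -112. ]
top cell 0.47 [268.5 168.1] [571.   23.7]
top cell 0.41 [265.7 158.7] [598.2  31.3]
top plunger_face 0.57 [203.5 263.8] [305.2 206.2]
top plunger_face 0.55 [372.6 170.8] [ 558.3 -268.6]
top plunger_face 0.44 [286.3 273.9] [275.4 -20.5]
top plunger_face 0.41 [342.6 287.5] [ 237.2 -173.8]
scene cell 0.54 [243.8 227.9] [596.1  35.2]
scene plunger_face 0.65 [389.8 188.1] [458.3 425.1]
scene plunger_face 0.63 [185.  142.8] [ 233.3 -177.6]
scene plunger_face 0.61 [254.9 188.5] [462.2  58.6]
scene plunger_face 0.52 [130.1 210.1] [ 550.6 -261.6]
scene plunger_face 0.48 [236.2 152.7] [289.8  -5.9]
scene plunger_face 0.45 [304.6 157.6] [315.9 204.9]
```

View pics/top5.png

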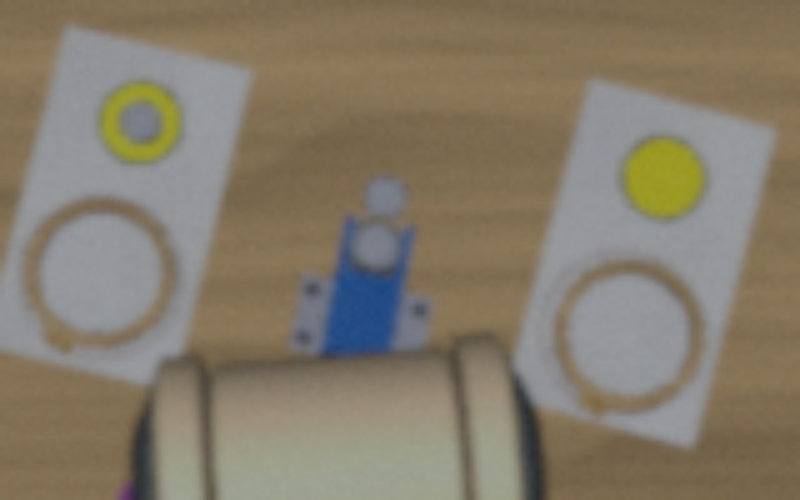

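View pics/scene5.png

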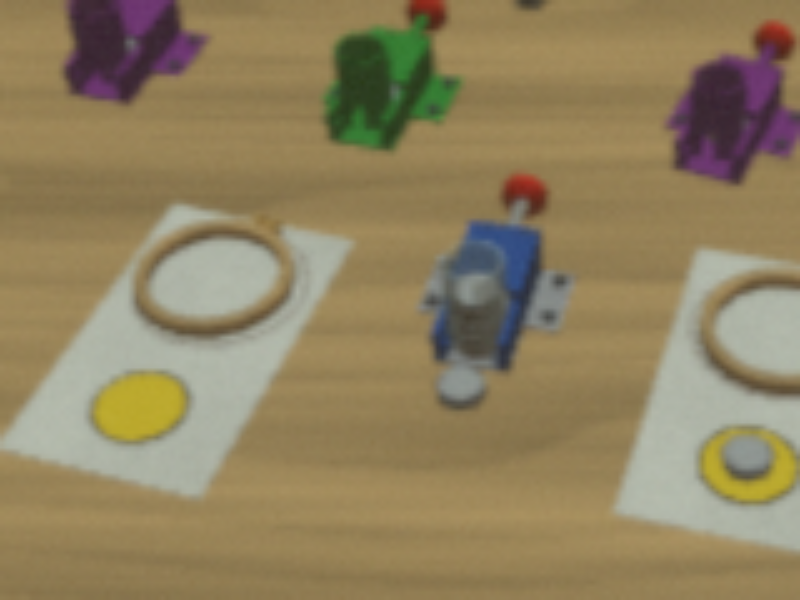

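```bash
python3 - <<'E'
from h import *
plan([603,62,100],1.478)
E
```

```text
[-13.9, 2.6, 1.0, np.float64(6.52), 0]
[-13.5, 4.1, 1.0, np.float64(6.52), 0]
[-13.0, 5.7, 1.0, np.float64(6.52), 0]
[-12.2, 7.1, 1.0, np.float64(6.52), 0]
[-11.4, 8.4, 1.0, np.float64(6.52), 0]
[-10.3, 9.7, 1.0, np.float64(6.52), 0]
[-9.2, 10.8, 1.0, np.float64(6.52), 0]
[-7.9, 11.8, 1.0, np.float64(6.52), 0]
[-6.5, 12.6, 1.0, np.float64(6.52), 0]
[-5.0, 13.2, 1.0, np.float64(6.52), 0]
[-3.5, 13.7, 1.0, np.float64(6.52), 0]
[-1.9, 14.0, 1.0, np.float64(6.52), 0]
[-0.3, 14.1, 1.0, np.float64(6.52), 0]
```

>>> step_arm(steps=[-14,2.6,1,6.5,0,-13.5,4,1,6.5,0,-13,5.7,1,6.5,0,-12,7,1,6.5,0,-11.5,8.5,1,6.5,0])

```text
time: 6.47
position: [490.4, 62.0, 108.2]
ee_rot: [-3.14, -0.002, 2.385]
ft_force: [-0.4, 0.1, 0.1]
grip_width: -0.004
```

>>> step_arm(steps=[-10.3,9.7,1,6.5,0,-9.2,10.8,1,6.5,0,-8,11.8,1,6.5,0,-6.5,12.6,1,6.5,0,-5,13,1,6.5,0])

```text
time: 6.88
position: [561.1, 62.1, 103.0]
ee_rot: [-3.139, -0.001, 1.818]
ft_force: [-0.8, 0.2, 0.2]
grip_width: 0.001
```

>>> step_arm(steps=[-3.5,13.7,1,6.5,0,-2,14,1,6.5,0,0,14,1,6.5,0,0,0,0,0,0])

```text
time: 7.22
position: [604.1, 62.3, 99.4]
ee_rot: [-3.139, 0.0, 1.478]
ft_force: [0.1, -0.1, -0.6]
grip_width: -0.002
```

```bash
python3 - <<'E'
from h import *
np.set_printoptions(precision=1,suppress=True)
s=status.state(); print(s["position"],s["ee_rot"])
c=wristcal(eyes.capture("wrist"),s);cv2.imwrite("pics/w3.png",c["frame"][:,:,::-1])
print("fov",c["vertical_fov"], c["mount"])
for k in ["cell","kit_circle","outlet"]:
    for r in finder.landmark_of(k,"wrist")[:4]: print(k,round(r["conf"],2),np.array(r["location"]),ray(c,r["location"],0)[:2])
c=eyes.capture("top");cv2.imwrite("pics/t6.png",cv2.resize(c["frame"][120:220,190:350],None,fx=5,fy=5)[:,:,::-1])
print(ray(c,(190+384/5,120+194/5),7.7),ray(c,(190+663/5,120+178/5),0))
E
```

```text
[604.1  62.3  99.4] [-3.1  0.   1.5]
fov 61.891219099610396 [[  -0.    -1.    -0.3   67.9]
 [   1.    -0.     0.    -0.6]
 [  -0.    -0.3    1.  -142.3]
 [   0.     0.     0.     1. ]]
cell 0.55 [224.3  28.5] [591.  182.1]
kit_circle 0.22 [ 63.8 222.8] [445.1  52.9]
outlet 0.98 [230. 230.] [577.7  34.4]
outlet 0.61 [ 38.7 326.6] [398.1 -41.2]
[596.6  28.4   7.7] [ 605.6 -131.4    0. ]
```

View pics/w3.png

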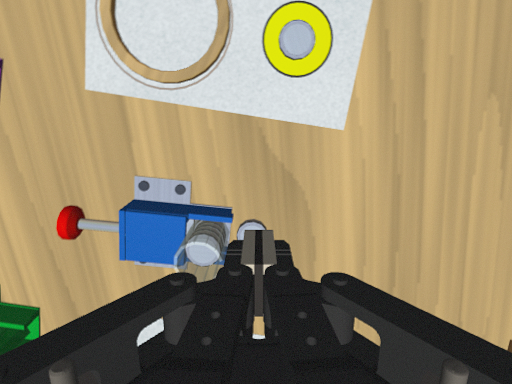

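View pics/t6.png

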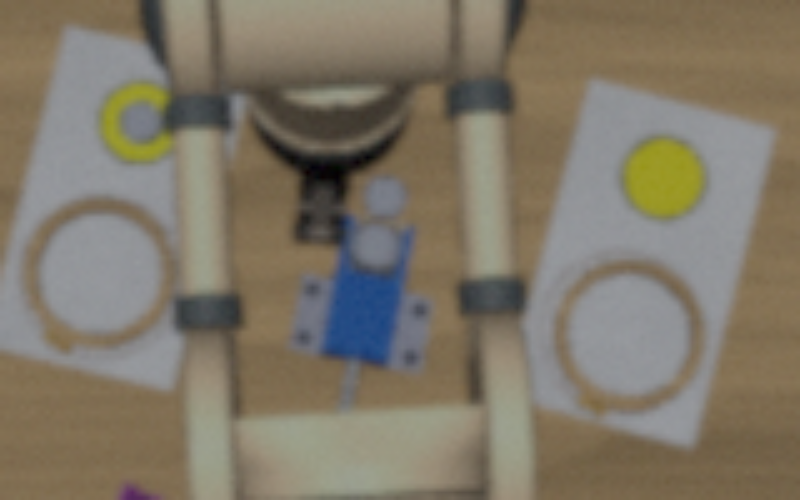

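>>> step_arm(steps=[0,0,30,0,0,0,0,30,0,0,0,0,25,0,0,0,0,10,0,0,0,0,0,0,0])

```text
time: 7.88
position: [600.7, 62.4, 3.7]
ee_rot: [-3.136, 0.001, 1.484]
ft_force: [-0.0, -0.7, 0.5]
grip_width: -0.001
```

>>> step_arm(steps=[-5,3,0,0,0,-5,0,0,0,0,-5,0,0,0,0,-5,0,0,0,0,-5,0,0,0,0])

```text
time: 8.3
position: [608.5, 38.6, 13.0]
ee_rot: [3.13, -0.003, 1.485]
ft_force: [13.8, 20.9, 12.4]
grip_width: -0.002
```

>>> step_arm(steps=[-5,0,0,0,0,-5,0,0,0,0,-5,0,0,0,0,-4,0,0,0,0,-2,0,0,0,0])

```text
time: 8.72
position: [606.0, 19.3, 12.3]
ee_rot: [3.132, -0.007, 1.483]
ft_force: [5.5, 18.6, 7.8]
grip_width: 0.003
```

```bash
python3 - <<'E'
from h import *
np.set_printoptions(precision=1,suppress=True)
s=status.state(); print(s["position"],s["ee_rot"])
c=wristcal(eyes.capture("wrist"),s);cv2.imwrite("pics/w4.png",c["frame"][:,:,::-1])
print(proj(c,[608,-129,0]))
c=eyes.capture("scene");cv2.imwrite("pics/s7.png",cv2.resize(c["frame"][150:270,150:310],None,fx=5,fy=5)[:,:,::-1])
for r in finder.landmark_of("cell","scene")[:3]: print(r["conf"],r["location"],ray(c,r["location"],0))
E
```

```text
[606.   19.3  12.3] [ 3.1 -0.   1.5]
[282.4 453.1]
0.48 [247.2, 217.8] [560.7  41.9   0. ]
0.42 [245.1, 227.4] [594.4  38.4   0. ]
```

View pics/w4.png

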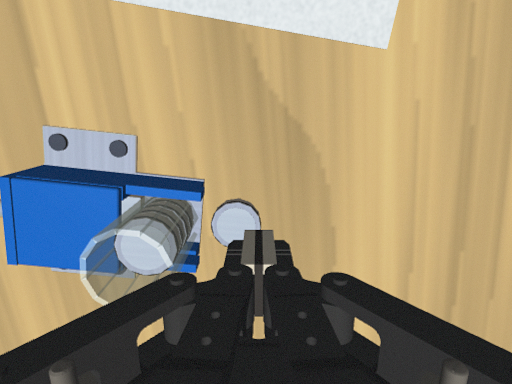

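View pics/s7.png

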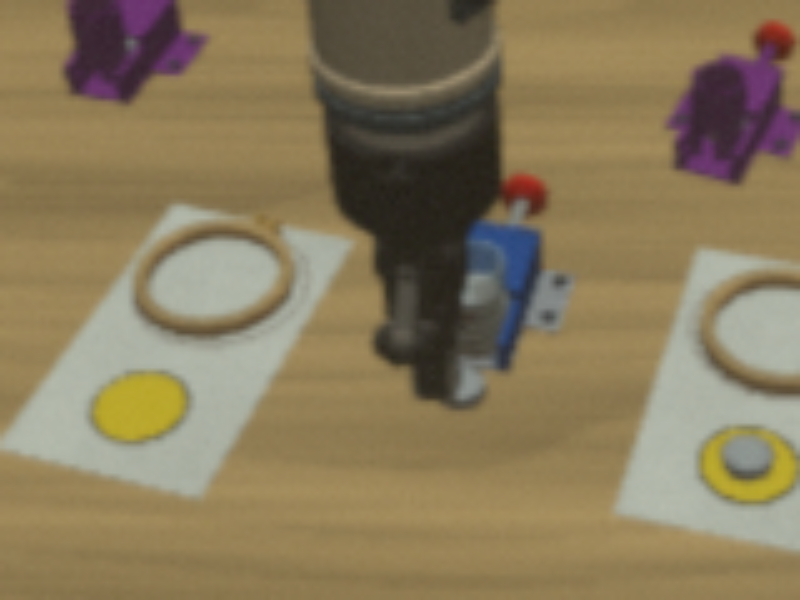

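>>> step_arm(steps=[6,2,0,0,0,8,2,-10,0,0,8,0,-30,0,0,0,0,-30,0,0,0,0,0,0,0])

```text
time: 9.28
position: [611.7, 37.9, 86.1]
ee_rot: [3.13, -0.001, 1.484]
ft_force: [0.9, 0.4, 2.5]
grip_width: -0.0
```

```bash
python3 - <<'E'
from h import *
np.set_printoptions(precision=1,suppress=True)
s=status.state(); print(s["position"],s["ee_rot"],s["ft_force"])
c=wristcal(eyes.capture("wrist"),s);cv2.imwrite("pics/w5.png",c["frame"][:,:,::-1])
c=eyes.capture("scene");cv2.imwrite("pics/s8.png",cv2.resize(c["frame"][150:270,150:310],None,fx=5,fy=5)[:,:,::-1])
c=eyes.capture("top");cv2.imwrite("pics/t8.png",cv2.resize(c["frame"][120:220,190:350],None,fx=5,fy=5)[:,:,::-1])
E
```

```text
[611.7  37.9  86.1] [ 3.1 -0.   1.5] [0.9 0.4 2.5]
```

View pics/w5.png

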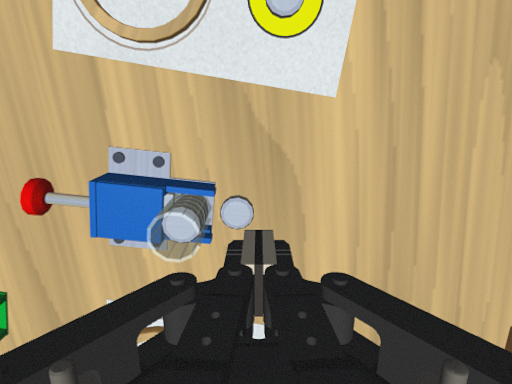

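View pics/s8.png

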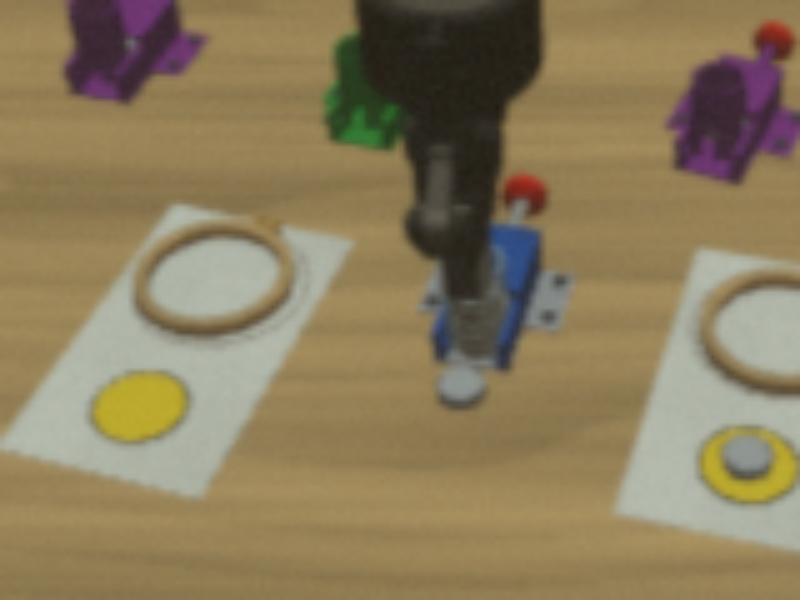

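View pics/t8.png

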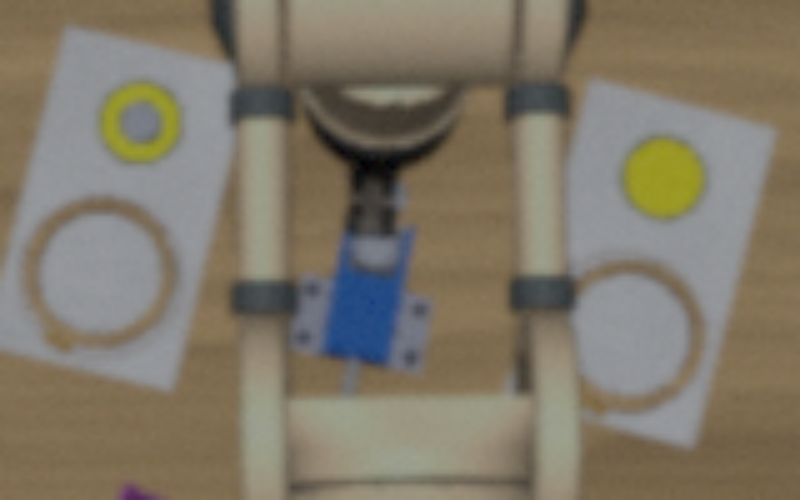

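```bash
python3 - <<'E'
from h import *
np.set_printoptions(precision=1,suppress=True)
s=status.state(); print(s["position"],s["joint_pos"])
c=wristcal(eyes.capture("wrist"),s)
print("cell",ray(c,(237,211),7.7),"tube top",ray(c,(174,233),60),"tipproj",proj(c,s["position"]), "outlet walls",ray(c,(215,183),30),ray(c,(212,242),30))
print("donecirc",ray(c,(286,1),4))
f=c["z_map"]; print(f[195:260:8,225:295:6].round(0))
E
```

```text
[608.6  37.6  78.3] [ 0.   0.1  1.5 -0.   1.6  0.1]
cell [592.9  34.8   7.7] tube top [562.9  42.7  60. ] tipproj [259.5 249.6] outlet walls [583.6  61.3  30. ] [576.8  22.7  30. ]
donecirc [636.1 163.6   4. ]
[[229. 229. 230. 230. 229. 229. 229. 229. 229. 229. 230. 229.]
 [231. 222. 222. 223. 222. 232. 232. 231. 231. 231. 232. 232.]
 [225. 224. 225. 224. 225. 224. 233. 232. 234. 233. 233. 232.]
 [227. 225. 226. 226. 226. 225. 233. 234. 232. 234. 234. 235.]
 [237. 227. 227. 229. 228. 236. 236. 236. 236. 237. 235. 235.]
 [236. 239. 238. 239. 142. 143. 142. 142. 142. 239. 239. 239.]
 [240. 144. 144. 134. 134. 134. 135. 134. 134. 144. 143. 241.]
 [241. 136. 137. 127. 126. 126. 127. 126. 127. 137. 136. 240.]
 [128. 129. 128. 119. 121. 120. 120. 120. 121. 128. 128. 129.]]
```

```bash
python3 - <<'E'
from h import *
np.set_printoptions(precision=0,suppress=True)
s=status.state()
c=eyes.capture("wrist"); M=np.array(c["mount"]); z=c["z_map"]; f=192/np.tan(np.radians(c["vertical_fov"])/2)
def tool(u,v):
    d=z[v,u]; return (M@[(u-c["cx"])/f*d,(v-c["cy"])/f*d,d,1])[:3]
for p in [(259,235),(259,250),(245,245),(275,245),(232,250),(286,250),(232,270),(215,275),(185,280),(170,290),(150,300),(120,310),(90,330),(60,365),(10,375),(200,300),(200,340),(200,380),(259,330),(259,360),(150,380)]: print(p,tool(*p))
E
```

```text
(259, 235) [ 12.  -0. -10.]
(259, 250) [ 12.  -0. -25.]
(245, 245) [ 12.  -6. -21.]
(275, 245) [  8.   7. -12.]
(232, 250) [  7. -12. -15.]
(286, 250) [  8.  11. -17.]
(232, 270) [ 15.  -9. -46.]
(215, 275) [-58. -34.  77.]
(185, 280) [ 14. -24. -52.]
(170, 290) [ 13. -28. -56.]
(150, 300) [ 13. -32. -61.]
(120, 310) [ 13. -39. -65.]
(90, 330) [ 13. -43. -74.]
(60, 365) [ 14. -43. -86.]
(10, 375) [ 14. -52. -88.]
(200, 300) [ 18. -16. -68.]
(200, 340) [ 18. -14. -83.]
(200, 380) [ 21. -11. -97.]
(259, 330) [-107.   -0.   77.]
(259, 360) [ 13.  -0. -83.]
(150, 380) [ 12. -24. -88.]
```

```bash
python3 - <<'E'
from h import *
plan([598,75,95],np.pi)
E
```

```text
[2.6, -0.9, -1.4, np.float64(-6.79), 0]
[2.7, -0.6, -1.4, np.float64(-6.79), 0]
[2.7, -0.3, -1.4, np.float64(-6.79), 0]
[2.8, 0.1, -1.4, np.float64(-6.79), 0]
[2.7, 0.4, -1.4, np.float64(-6.79), 0]
[2.7, 0.7, -1.4, np.float64(-6.79), 0]
[2.6, 1.0, -1.4, np.float64(-6.79), 0]
[2.4, 1.3, -1.4, np.float64(-6.79), 0]
[2.3, 1.6, -1.4, np.float64(-6.79), 0]
[2.1, 1.8, -1.4, np.float64(-6.79), 0]
[1.8, 2.1, -1.4, np.float64(-6.79), 0]
[1.6, 2.3, -1.4, np.float64(-6.79), 0]
[1.3, 2.4, -1.4, np.float64(-6.79), 0]
[1.0, 2.6, -1.4, np.float64(-6.79), 0]
```

>>> step_arm(steps=[2.6,-0.9,-1.4,-6.8,0,2.7,-0.6,-1.4,-6.8,0,2.7,-0.3,-1.4,-6.8,0,2.8,0,-1.4,-6.8,0,2.7,0.4,-1.4,-6.8,0])

```text
time: 9.95
position: [603.8, 51.2, 82.4]
ee_rot: [-3.139, -0.001, 2.082]
ft_force: [0.7, 0.4, -0.7]
grip_width: -0.001
```

>>> step_arm(steps=[2.7,0.7,-1.4,-6.8,0,2.6,1,-1.4,-6.8,0,2.4,1.3,-1.4,-6.8,0,2.3,1.6,-1.4,-6.8,0,2,1.8,-1.4,-6.8,0])

```text
time: 10.37
position: [600.4, 64.5, 89.3]
ee_rot: [-3.14, -0.003, 2.676]
ft_force: [-1.3, 0.6, 1.3]
grip_width: -0.002
```

>>> step_arm(steps=[1.8,2,-1.4,-6.8,0,1.6,2.3,-1.4,-6.8,0,1.3,2.4,-1.4,-6.8,0,1,2.6,-1.4,-6.8,0,0,0,0,0,0])

```text
time: 10.78
position: [597.8, 75.5, 95.4]
ee_rot: [-3.142, -0.002, -3.134]
ft_force: [0.0, 0.3, -0.4]
grip_width: -0.005
```

```bash
python3 - <<'E'
from h import *
np.set_printoptions(precision=1,suppress=True)
s=status.state(); print(s["position"],s["ee_rot"],s["ft_force"])
c=wristcal(eyes.capture("wrist"),s);cv2.imwrite("pics/w6.png",c["frame"][:,:,::-1])
E
```

```text
[597.8  75.5  95.4] [-3.1 -0.  -3.1] [ 0.   0.3 -0.4]
```

View pics/w6.png

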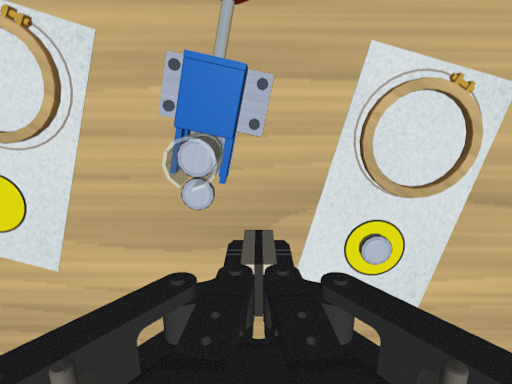

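```bash
python3 - <<'E'
from h import *
np.set_printoptions(precision=1,suppress=True)
s=status.state()
c=wristcal(eyes.capture("wrist"),s)
print("cell",ray(c,(198,191.5),7.7),"walls",ray(c,(223,181),30),ray(c,(174,172),30),"donecell",ray(c,(375.5,249),7.7),"donecirc",ray(c,(374.5,247),0),"kit edge",ray(c,(25,206),0))
E
```

```text
cell [592.9  31.3   7.7] walls [579.7  52.7  30. ] [573.6  20.5  30. ] donecell [639.4 167.9   7.7] donecirc [641.3 170.    0. ] kit edge [ 606.8 -105.6    0. ]
```

>>> step_arm(steps=[0.5,-4,28,0,0,0,-4,28,0,0,0,-4,25,0,0,0,0,11,0,0,0,0,0,0,0])

```text
time: 11.3
position: [596.6, 62.8, 2.4]
ee_rot: [-3.141, -0.004, 3.141]
ft_force: [0.6, 0.2, 0.4]
grip_width: 0.0
```

>>> step_arm(steps=[0,-4,0,0,0,0,-4,0,0,0,0,-4,0,0,0,0,0,0,0,0])

```text
time: 11.63
position: [598.5, 50.4, 5.3]
ee_rot: [-3.141, 0.001, -3.14]
ft_force: [1.0, -0.2, -0.3]
grip_width: 0.004
```

>>> step_arm(steps=[0,-4,0.5,0,0,0,-4,0.5,0,0,0,-4,0,0,0,0,-4,0,0,0,0,0,0,0,0])

```text
time: 12.05
position: [598.1, 34.4, 3.6]
ee_rot: [-3.141, -0.0, -3.139]
ft_force: [0.9, 0.3, 0.0]
grip_width: 0.001
```

```bash
python3 - <<'E'
from h import *
np.set_printoptions(precision=1,suppress=True)
s=status.state();print(s["position"])
c=wristcal(eyes.capture("wrist"),s);cv2.imwrite("pics/w7.png",c["frame"][:,:,::-1])
E
```

```text
[598.1  34.4   3.6]
```

View pics/w7.png

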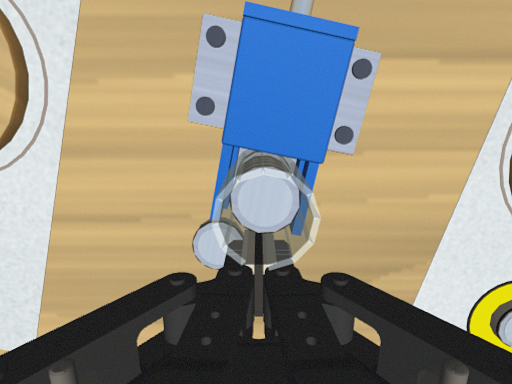

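```bash
cat > cellpos.py <<'E'
import sys
from h import *
np.set_printoptions(precision=1,suppress=True)
u,v=map(float,sys.argv[1:3]);s=status.state()
c=wristcal(eyes.capture("wrist"),s);p=ray(c,(u,v),7.7)
print("cell",p,"tcp",s["position"],"rel",p-s["position"])
E
python3 cellpos.py 217 243
```

```text
cell [593.4  16.5   7.7] tcp [598.1  34.8   3.7] rel [ -4.7 -18.3   4. ]
```

>>> step_arm(steps=[0,-5,0,0,0,1,-5,0,0,0,1,-5,0,0,0,1,-5,0,0,0,1,-5,0,0,0])

```text
time: 12.57
position: [594.1, 9.7, 3.7]
ee_rot: [-3.142, 0.0, -3.139]
ft_force: [0.1, -0.3, -0.1]
grip_width: -0.004
```

>>> step_arm(steps=[0,-5,0,0,0,0,-5,0,0,0,0,-5,0,0,0,0,-5,0,0,0,0,0,0,0,0])

```text
time: 12.98
position: [594.3, -10.8, 3.7]
ee_rot: [-3.141, 0.0, -3.139]
ft_force: [0.8, -1.1, -0.1]
grip_width: -0.0
```

```bash
python3 - <<'E'
from h import *
np.set_printoptions(precision=1,suppress=True)
s=status.state();print(s["position"])
c=wristcal(eyes.capture("wrist"),s);cv2.imwrite("pics/w8.png",c["frame"][:,:,::-1])
print(proj(c,[608,-129,0]))
E
```

```text
[594.3 -10.8   3.7]
[ 22.9 269.7]
```

View pics/w8.png

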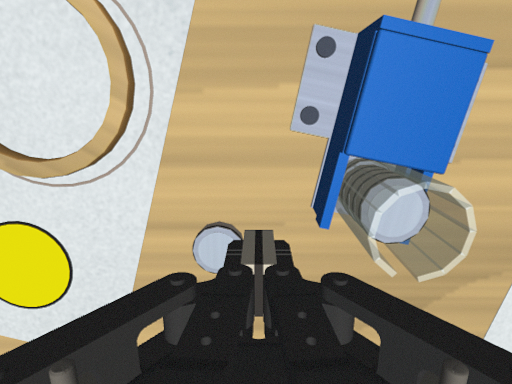

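```bash
python3 cellpos.py 216.5 249; python3 - <<'E'
from h import *
np.set_printoptions(precision=1,suppress=True)
s=status.state();c=wristcal(eyes.capture("wrist"),s);f=c["frame"].astype(int)
m=((f[...,0]>150)&(f[...,1]>140)&(f[...,2]<80)).astype(np.uint8)
m[:200]=0;m[:,120:]=0
k=max(cv2.findContours(m,0,1)[0],key=cv2.contourArea).reshape(-1,2)
k=k[k[:,0]>2]
W=np.array([ray(c,p,0)[:2] for p in k]); A=np.c_[2*W,np.ones(len(W))];x=np.linalg.lstsq(A,(W**2).sum(1),rcond=None)[0]
print(x[:2],np.sqrt(x[2]+x[:2]@x[:2]))
E
```

```text
cell [592.6 -28.9   7.7] tcp [594.3 -10.3   3.7] rel [ -1.6 -18.6   4. ]
[ 606.2 -128.9] 22.89394398682197
```

>>> step_arm(steps=[2,2,0,-3.9,0,2,0,0,-3.9,0,0,-5,0,0,0,0,-5,0,0,0,0,-5,0,0,0])

```text
time: 13.55
position: [592.1, -22.9, 3.5]
ee_rot: [3.141, -0.001, -3.004]
ft_force: [-0.8, -0.5, 0.6]
grip_width: -0.002
```

>>> step_arm(steps=[0,-5,0,0,0,0,-5,0,0,0,0,-5,0,0,0,0,-5,0,0,0,0,-5,0,0,0])

```text
time: 13.97
position: [595.8, -48.1, 3.5]
ee_rot: [3.142, -0.0, -3.003]
ft_force: [0.0, 0.3, -0.8]
grip_width: -0.001
```

>>> step_arm(steps=[0,-5,0,0,0,0,-5,0,0,0,0,0,0,0,0])

```text
time: 14.22
position: [597.3, -58.5, 3.7]
ee_rot: [-3.141, 0.0, -3.003]
ft_force: [0.2, -0.5, -0.1]
grip_width: -0.005
```

```bash
python3 - <<'E'
from h import *
np.set_printoptions(precision=1,suppress=True)
s=status.state();print(s["position"],s["ee_rot"])
c=wristcal(eyes.capture("wrist"),s);cv2.imwrite("pics/w9.png",c["frame"][:,:,::-1])
E
```

```text
[597.3 -58.5   3.7] [-3.1  0.  -3. ]
```

View pics/w9.png

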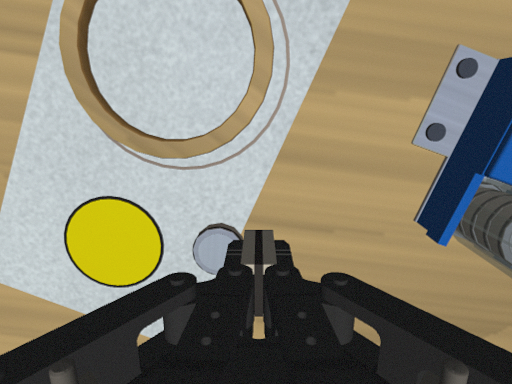

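```bash
python3 cellpos.py 216.5 250; cat > circ.py <<'E'
from h import *
np.set_printoptions(precision=1,suppress=True)
s=status.state();c=wristcal(eyes.capture("wrist"),s);f=c["frame"].astype(int)
m=((f[...,0]>150)&(f[...,1]>140)&(f[...,2]<80)).astype(np.uint8)
k=max(cv2.findContours(m,0,1)[0],key=cv2.contourArea).reshape(-1,2)
k=cv2.convexHull(k).reshape(-1,2)
W=np.array([ray(c,p,0)[:2] for p in k]); A=np.c_[2*W,np.ones(len(W))];x=np.linalg.lstsq(A,(W**2).sum(1),rcond=None)[0]
print("circ",x[:2],np.sqrt(x[2]+x[:2]@x[:2]))
E
python3 circ.py
```

```text
cell [598.8 -76.5   7.7] tcp [597.2 -57.9   3.7] rel [  1.6 -18.5   4. ]
circ [ 606.2 -128.5] 22.96329220730232
```

>>> step_arm(steps=[0,-5,0,0,0,0,-5,0,0,0,0,-5,0,0,0,0,-5,0,0,0,0,-5,0,0,0])

```text
time: 14.78
position: [600.8, -82.8, 3.7]
ee_rot: [-3.142, 0.0, -3.003]
ft_force: [0.4, 0.9, -0.1]
grip_width: -0.003
```

>>> step_arm(steps=[0,-5,0,0,0,0,-5,0,0,0,0,-5,0,0,0,0,-5,0,0,0,0,0,0,0,0])

```text
time: 15.2
position: [603.5, -103.0, 3.7]
ee_rot: [-3.141, 0.0, -3.003]
ft_force: [-0.4, -0.6, -0.1]
grip_width: 0.002
```

```bash
python3 - <<'E'
from h import *
np.set_printoptions(precision=1,suppress=True)
s=status.state();print(s["position"],s["ee_rot"])
c=wristcal(eyes.capture("wrist"),s);cv2.imwrite("pics/w10.png",c["frame"][:,:,::-1])
E
```

```text
[ 603.5 -103.     3.7] [-3.1  0.  -3. ]
```

View pics/w10.png

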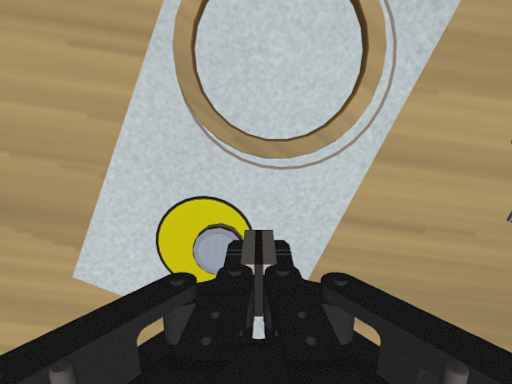

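>>> step_arm(steps=[0,-3.5,0,0,0,0,-3,0,0,0,0,0,0,0,0,0,0,0,0,0])

```text
time: 15.58
position: [604.4, -108.4, 3.7]
ee_rot: [3.142, 0.0, -3.003]
ft_force: [0.0, 0.6, 0.7]
grip_width: 0.0
```

>>> step_arm(steps=[0,5,0,0,0,0,10,0,0,0,0,15,-10,0,0,0,15,-35,0,0,0,15,-35,0,0])

```text
time: 16.0
position: [594.0, -46.6, 82.8]
ee_rot: [3.14, -0.005, -3.002]
ft_force: [0.5, -0.9, 1.0]
grip_width: -0.001
```

>>> step_arm(steps=[0,0,-30,0,0,0,0,-20,0,0,0,0,0,0,0])

```text
time: 16.25
position: [598.3, -47.2, 141.6]
ee_rot: [-3.139, 0.011, -3.0]
ft_force: [1.1, -0.0, 0.6]
grip_width: -0.0
```

```bash
python3 - <<'E'
from h import *
np.set_printoptions(precision=1,suppress=True)
s=status.state();print(s["position"],s["ee_rot"])
for n in ["wrist","scene","top"]:
    c=eyes.capture(n)
    f=c["frame"] if n=="wrist" else cv2.resize(c["frame"][150:270,150:310] if n=="scene" else c["frame"][120:220,190:350],None,fx=5,fy=5)
    cv2.imwrite(f"pics/f_{n}.png",f[:,:,::-1])
E
```

```text
[598.3 -47.2 141.6] [-3.1  0.  -3. ]
```

View pics/f_wrist.png

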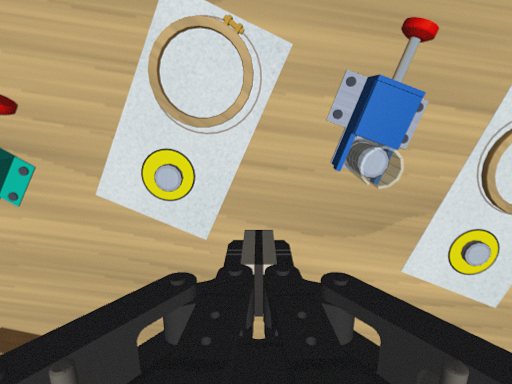

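View pics/f_scene.png

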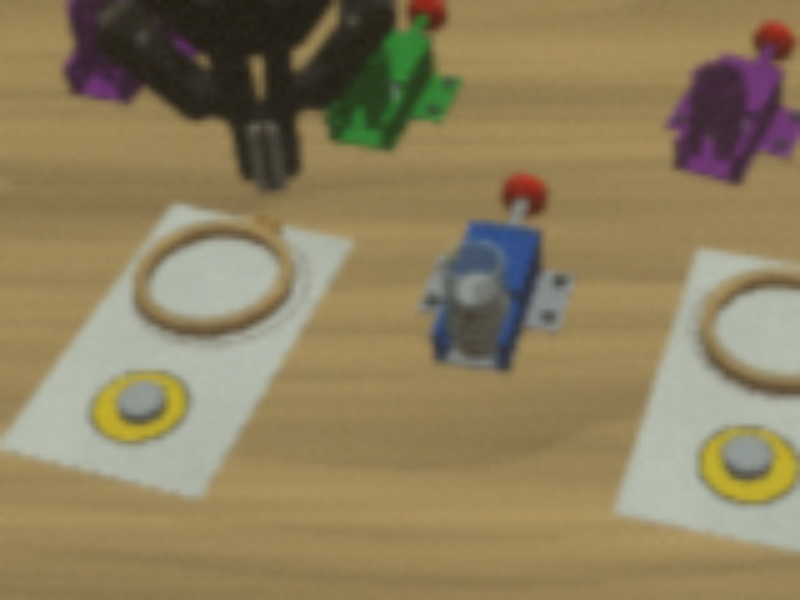

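View pics/f_top.png

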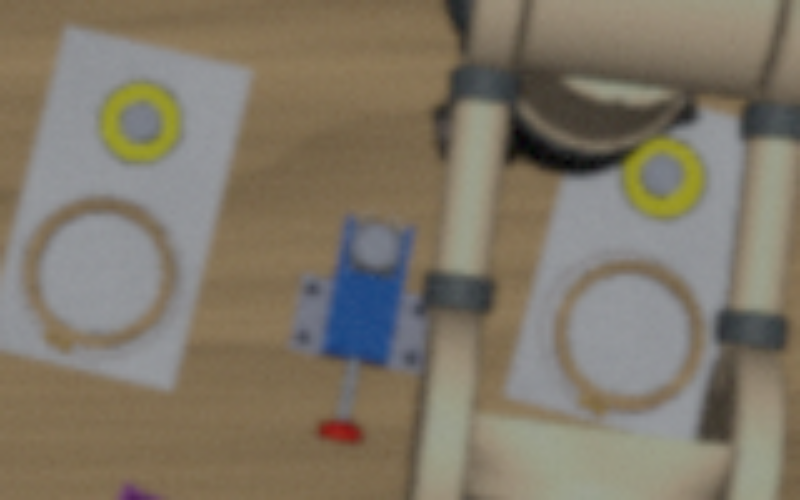

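The cell sits inside the yellow circle: about (168,177) in the wrist view, and near-centred in the top view too. The plunger is back and the hoops are unmoved. Handing in.

```bash
python3 -c "
from plant import bot
print(bot.sign_off())"
```

```text
the job is handed in; nothing more can be done
None
```

The kit card that had no cell now has one inside its yellow circle, and I handed the job in at about 16.5 s.

I pressed the blue dispenser's plunger once to its stop; the force rose from about 4 N to 19 N there. I then let it spring back, and one cell came out. With the closed fingertips flat on the table, I slid that cell onto the card on the robot's right and backed away.

**Last checks:** Before handing in, the wrist, scene and top pictures all showed:
- the cell well inside the yellow circle, a few mm from its centre at most;
- the plunger back at rest, with no second cell out;
- both hoops and the other kit's cell where they were.

The mug was outside these last views, but the arm never came near it below 200 mm.

**What went wrong:** My first attempt to slide the cell had the gripper turned the wrong way. It stopped with about 28 N on the wrist, most likely from the finger linkage leaning on the dispenser tube. That is under the 40 N limit, though I only read the force every few rows. I backed off, turned the gripper about 95° and the slide then went cleanly. The dispenser and its stack looked unchanged afterwards.

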